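# Feed the flat bar under the bench punch and plug in its guard key

## Robot

A 6-joint arm with a two-finger parallel gripper is mounted at the origin on the work surface. World frame = base frame: x ahead of the robot, y to its left, z up, the work surface at z = 0. Lengths are in mm, angles in degrees, forces in N, time in s.
With the tool pointing down it reaches from about 250 to 800 mm from the base axis. Payload 3.9 kg.
Tool frame: the origin (TCP) lies between the finger pads; the fingertips stand 8 mm ahead of it and the grasp point (between the pads) lies 11 mm behind it; y points along the fingers, x is the direction in which the jaws open and shut, and the axes are right-handed (so a half turn about y gives the same grasp; the last joint's range is limited). The gripper opens to 85 mm and grips with 20 to 120 N. Pads are 22 mm wide; open, the fingers measure 114 mm over their backs; the gripper's body (76 mm by 85 mm) begins 54 mm behind the grasp point. The pads swing forward as they close: fully open they stand 13 mm farther back than shut.
Start: joints at [-77.235, 14.897, -7.913, 67.191, 0, 90], TCP at [116.001, -512.015, 239.304] pointing down, gripper open.
Joint ranges: [-159.42, 159.42], [-47.68, 98.78], [-73.54, 78.23], [-108.79, 121.32], [-90, 84.71], [-180, 180]. Speed limits (degrees/s): [147.25, 147.25, 180, 180, 180, 180].

## Interface

Orientations are given as [roll, pitch, yaw] about the fixed x, y, z axes, in that order (R = Rz(yaw) Ry(pitch) Rx(roll)).
In Python, from workcell import bot gives the robot as it stands.
- The arm moves only by the tool jog_arm, never from a script. Its argument "motion" is a list that holds one entry, the list of rows, each a list of 7 numbers: the turn, a rotation vector about the tool's x, y, z in degrees, then the shift along the tool's x, y, z in cm, then the finger opening in cm, from 0 to 8.54. A call has 1 to 20 rows; each row shifts and turns the commanded pose from where the row before left it, along the tool's axes as they then stand; what a row does not reach is not made up. A row lasts 1/12 s, in which the tool goes at most 41.7 mm and 7.16 degrees, less where a joint would pass 70% of its speed; a pose out of reach is approached as far as the arm can. A call is refused whole if a number of a shift passes 4.17 or a number of a turn 7.16, either way. A call with a gripper value outside its range is refused whole. The fingers move at their own pace and stop on an object; "squeeze" is the grip in N (left out, the last holds). Time passes only in rows, so rows that do not move let the fingers close. It gives the time, the measured TCP pose, the force and the opening at its end, in the units of the state.
- bot.state(): the state, without advancing time (a new reading comes with each control period).
- bot.grab_frame(name): name is "scene" or "top" or "wrist"; returns a dict with "img" (480x640x3 uint8, blue, green, red), "fx", "fy", "cx", "cy" (pixels), "eye" and "orientation" of the camera in the world. Camera axes: x right, y down, z forward; pixel columns grow to the right and rows downward; lengths in mm; the calibration is good to about 2 mm. The wrist camera is an equidistant fisheye: a pixel r from the principal point sees the ray r / f radians off the axis. A picture is of the moment at which its call begins. There is no depth.
- bot.job_done(): hands the job in, once; it reports no verdict.
The state is a dict: "clock": time; "joints": joint angles; "joint_velocities": joint speeds; "tau": joint torques, N m; "tool_pos": TCP position; "orientation": TCP orientation; "wrist_force": force on the tool from outside, world axes, zero at the start; "moment": the same for the moment, N m; "opening": finger opening in mm.
Only numpy, scipy, OpenCV 4.12 (cv2) and the standard library are available. Lean on these libraries where they do the work, as an engineer would, in place of code of your own. Each camera call takes 0.05 s, during which the arm holds its last target. There are 200 camera calls.

## Task

Slide the aluminium flat bar along the bench, without lifting it off, into the guide lane and under the blue bridge of the bench punch until its leading end is right up against the red back stop. Then plug the yellow key plug fully home into the socket of the grey interlock box, so that the punch can be run. Let go of both and leave the other things on the bench where they are.

Things in the scene. Friction and masses are not known exactly. Their poses are not given: they have to be found in the camera images.
- bar: loose aluminium flat bar, 180 long (its x) x 76 wide (its y) x 15 thick, 0.4 to 0.8 kg, with a blue stripe across its middle and two black dots; it lies flat on the bench in front of the lane mouth. Origin: centre of the underside. At the start its +x end is the one nearer the punch (within about 20 degrees of the feed direction).
- press: bench punch bolted to the bench. Origin on the bench, on the lane's centre line under the middle of the bridge; x = feed direction, z up. Dark steel guide rails, 22 high, inner faces at y = +-42, run from x = -60 to +90; the lane has no floor, the bar slides on the bench. With the bar home its centre is at x = -20 and its trailing end (x = -110) still sticks out of the lane mouth.
- bridge (a point): centre of the underside of the blue bridge, 30 above the bench; axes as the punch. The bridge spans 35 either way along x and 88 either way along y; its top is 75 above the bench, the steel ram head on it 125
- stop_face (a point): point on the face of the red back stop (30 high), at x = +70 of the punch, on the lane's centre line, 7.5 above the bench; axes as the punch
- lane_mouth (a point): middle of the lane's mouth, 7.5 above the bench, at x = -92 of the punch, between the tips of the flared rail ends (22 high), which stand about 120 apart there and narrow to the rails 32 farther in; axes as the punch
- plug: loose yellow key plug, 75 high, 0.1 kg, standing upright on its black prong. From the bottom: prong 28 (x) x 44 (y) x 25 high; flange 42 x 58 from z = 25 to 37; grip block 24 (x) x 50 (y) from z = 37 to 75, to be pinched across its x. Origin: centre of the prong's underside. Turning it half round makes no difference.
- interlock: grey interlock box bolted to the bench, 90 x 90 x 45 high, with two green lamps along one edge of its top and a rectangular socket hole in the middle of its top. Origin: centre of the underside.
- socket (a point): centre of the socket hole's mouth, on top of the interlock box, 45 above the bench. The hole is 31 along this frame's x, 47 along its y, 30 deep, with a 4 lead-in chamfer. When the plug is home its flange rests on the box, and the prong's underside is 25 below this point.
- can: bystander: spray can with a green label, 66 dia. x 190 high, standing; origin: centre of the underside
- hammer: bystander: hammer lying on the bench, about 300 long; origin: underside
- magnet: bystander: red triangular welding magnet, about 95 x 95 x 30 high; origin: underside
- tape: bystander: orange tape measure, 70 x 40 x 65 high; origin: centre of the underside
- bin: bystander: open red plastic bin, 140 x 100 x 55 high; origin: centre of the underside
- blade: bystander: flat steel fan blade, 260 x 120 x 8, lying on the bench; origin: underside
There are look-alikes about, which are no part of the job. What is meant by the bar is not turquoise, and is the larger of those in its own colour. There is more than one size of the plug; the job needs the middle-sized.

How it is judged:
By the outcome, as a careful person would: the job done as asked, in the order asked, and still so for the second after the job is handed in, with the robot touching nothing.
It also fails if it takes over 72 s, if anything falls off the work surface, if the arm or the gripper's body presses on something with over 40 N, if the wrist force passes 120 N, or if a joint passes its speed limit or range.

## Working session

There is one attempt and no reset: what is moved stays moved. The work goes in short steps, Python scripts to look and compute and a tool call to move; the robot and the scene stay as the last step left them, time stands still between calls to the robot, and variables do not carry over. Pictures are saved under pics/ and viewed, about 8 in all and at most 12, crops included, and the job is handed in when it is done.

Besides the shell and the picture viewer there is one more tool, called after "Request:" as a command line: name --argument value ..., lists and objects as JSON in quotes. jog_arm: Moves the arm, as the interface text tells. Its arguments: {"type":"object","properties":{"motion":{"type":"array","items":{"type":"array","items":{"type":"array","items":{"type":"number"}}}},"squeeze":{"type":"number"}},"required":["motion"]}

```bash
ls; mkdir -p pics; python3 - <<'E'
from workcell import bot
import cv2,json
s=bot.state();print(s)
for n in("top","scene"):
    f=bot.grab_frame(n);cv2.imwrite(f"pics/{n}0.png",f["img"])
    print(n,{k:v for k,v in f.items() if k!="img"})
E
```

```text
pics
{'clock': 0.0, 'joints': array([-7.72336446e+01,  1.49372118e+01, -7.98477961e+00,  6.71910012e+01,
       -1.54022991e-03,  9.00004870e+01]), 'joint_velocities': array([-0.03059817, -0.02089017,  0.01088944, -0.07903659,  0.00034443,
       -0.01105563]), 'tau': array([-1.83169536e-04, -4.05676067e+01,  2.53921330e+01,  1.86495145e-02,
       -1.87629203e-04,  1.57090443e-05]), 'tool_pos': array([ 115.85791786, -511.37818384,  238.45782981]), 'orientation': array([-90.00154119,   0.11299253, -77.2341316 ]), 'wrist_force': array([ 0.26843632, -0.69480427,  1.10271931]), 'moment': array([ 0.0392953 , -0.04124987, -0.04892729]), 'opening': 85.2484661337526}
top {'fx': 587.762677000843, 'fy': 587.762677000843, 'cx': 318.4447619111355, 'cy': 242.51702397871216, 'eye': array([ 236.34799855,   17.61090136, 1523.935312  ]), 'orientation': array([-169.27483478,   -0.29794475,  -89.8651327 ])}
scene {'fx': 436.29637009307555, 'fy': 436.29637009307555, 'cx': 317.440453633787, 'cy': 234.85945670088722, 'eye': array([1024.44256336,  572.61529495,  842.63469355]), 'orientation': array([-135.99858321,    0.54302693,  137.96052772])}
```

View pics/top0.png

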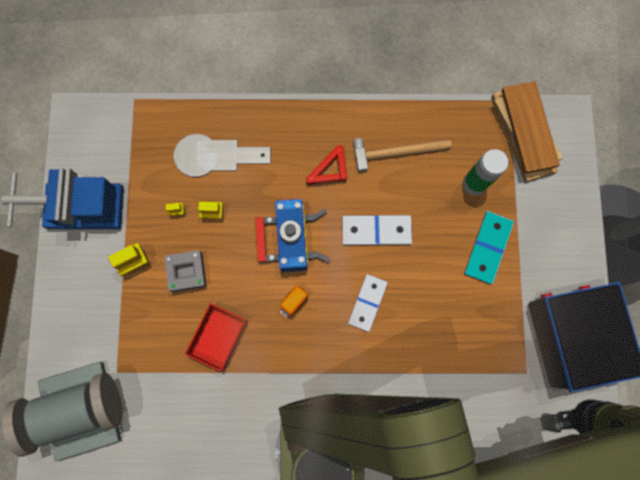

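View pics/scene0.png

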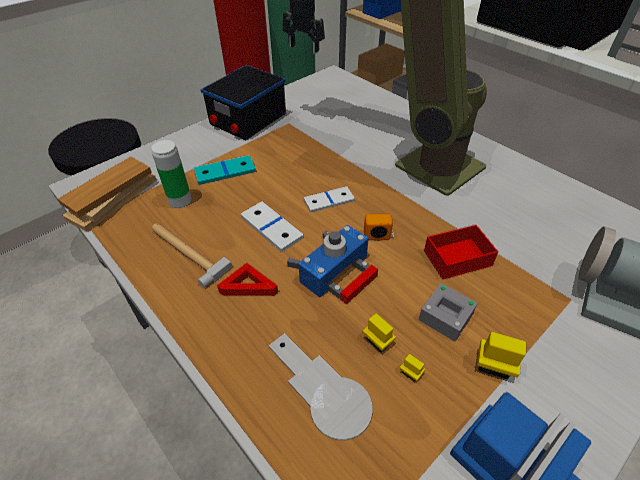

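The top view shows the large white bar at (377,230) and the punch at (290,235). The red stop is at (262,240), so feed runs image-left. The middle plug is at (210,210) and the interlock box at (185,271). The small plug (175,210), the large plug (128,260), the turquoise bar (489,247) and the small white bar (368,303) are look-alikes. The scene view agrees.

```bash
cat >h.py <<'E'
import cv2,numpy as np
from scipy.spatial.transform import Rotation as R
from workcell import bot
def grab(n):
    f=bot.grab_frame(n);f["R"]=R.from_euler("xyz",f["orientation"],degrees=True).as_matrix();f["n"]=n;return f
def cast(f,px,z):
    px=np.atleast_2d(np.asarray(px,float));u=(px-[f["cx"],f["cy"]])/[f["fx"],f["fy"]]
    if f["n"]=="wrist":
        r=np.linalg.norm(u,axis=1,keepdims=True);d=np.c_[u/np.maximum(r,1e-9)*np.sin(r),np.cos(r)]
    else: d=np.c_[u,np.ones(len(u))]
    d=d@f["R"].T
    return (f["eye"]+d*((z-f["eye"][2])/d[:,2:]))[:,:2]
def proj(f,P):
    p=(np.atleast_2d(P)-f["eye"])@f["R"]
    if f["n"]=="wrist":
        r=np.linalg.norm(p[:,:2],axis=1,keepdims=True);u=p[:,:2]/np.maximum(r,1e-9)*np.arctan2(r,p[:,2:])
    else: u=p[:,:2]/p[:,2:]
    return u*[f["fx"],f["fy"]]+[f["cx"],f["cy"]]
def blobs(f,lo,hi,roi,amin=30):
    m=cv2.inRange(cv2.cvtColor(f["img"],cv2.COLOR_BGR2HSV),lo,hi);x0,y0,x1,y1=roi
    k=np.zeros_like(m);k[y0:y1,x0:x1]=m[y0:y1,x0:x1]
    c=cv2.findContours(k,cv2.RETR_EXTERNAL,cv2.CHAIN_APPROX_NONE)[0]
    return sorted([q for q in c if cv2.contourArea(q)>amin],key=cv2.contourArea,reverse=True)
def rect(f,c,z):
    """world min-area rect of a contour on plane z: centre, long side, short side, long-axis angle"""
    P=cast(f,c.reshape(-1,2),z).astype(np.float32);(cx,cy),(w,h),a=cv2.minAreaRect(P)
    if w<h:w,h,a=h,w,a+90
    return np.round([cx,cy,w,h,(a+90)%180-90],1)
def crop(f,roi,s,name):
    x0,y0,x1,y1=roi;cv2.imwrite("pics/"+name,cv2.resize(f["img"][y0:y1,x0:x1],None,fx=s,fy=s,interpolation=cv2.INTER_CUBIC))
E
python3 - <<'E'
from h import *
f=grab("top")
W=((0,0,150),(180,70,255))
for c in blobs(f,*W,(335,205,420,255)):print("bar half",rect(f,c,15))
b=np.vstack(blobs(f,*W,(335,205,420,255)));print("bar",rect(f,b,15))
for c in blobs(f,(100,90,40),(130,255,255),(265,190,315,280)):print("bridge",rect(f,c,75))
for c in blobs(f,(0,150,60),(6,255,255),(245,200,275,275)):print("stop",rect(f,c,30))
Y=((22,120,60),(38,255,255))
for c in blobs(f,*Y,(100,190,240,290)):print("yellow",rect(f,c,37),rect(f,c,75),c.reshape(-1,2).mean(0))
for c in blobs(f,(0,0,60),(180,60,220),(155,240,215,300)):print("box",rect(f,c,45))
for c in blobs(f,(50,100,50),(80,255,255),(155,240,215,300),1):print("lamp",cast(f,c.reshape(-1,2).mean(0),45))
crop(f,(100,180,340,360),3.33,"c1.png")
E
```

```text
bar half [558.8 -94.1  86.3  75.2 -89.8]
bar half [ 559.1 -190.6   85.7   75.2  -89.8]
bar [ 559.  -142.2  182.4   75.2  -89.8]
bridge [530.7  82.3 181.8  69.2   4.9]
stop [527.3 160.7 114.7  22.7   4.1]
yellow [473.2 498.2  86.7  64.8 -63.6] [467.1 485.9  84.5  63.1 -63.6] [128.03061224 258.97959184]
yellow [604.5 293.   63.2  45.5 -89.8] [595.1 286.   61.6  44.3 -89.8] [209.72368421 209.30263158]
yellow [606.3 386.3  46.8  35.4 -87.4] [596.9 376.9  45.6  34.5 -87.4] [174.80769231 208.63461538]
box [442.9 349.7  93.2  92.4 -80.5]
lamp [[405.79714831 380.52506819]]
lamp [[416.505737   313.43966067]]
```

View pics/c1.png

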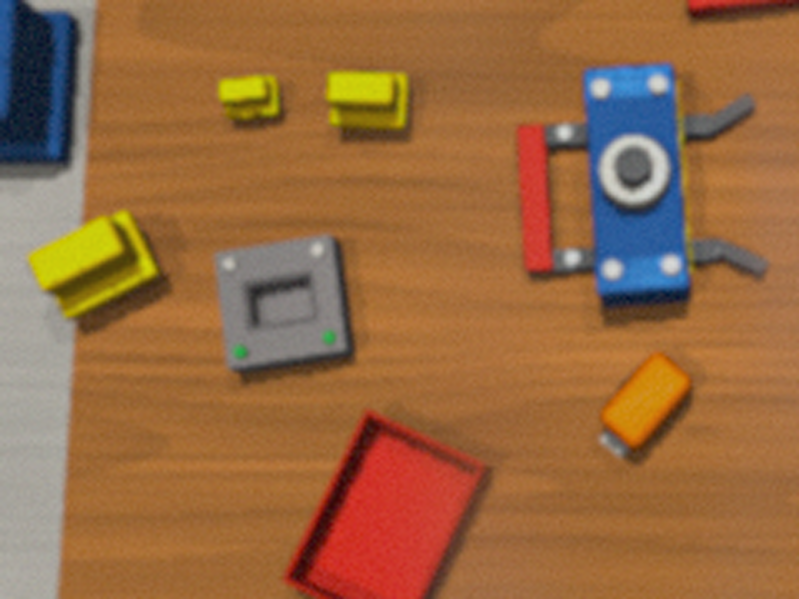

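Feed direction is about +y, at 94.5–94.9° yaw. The bar is at (559,−142) with axis about 90°. The plug's long axis is along world y. The socket's long axis is at about 99° and the lamps are consistent with that. I'll move above the bar's rear end.

Request:
jog_arm --motion '[[[0,-7,0,0,0,0,8.5],[0,-7,0,0,0,0,8.5],[0,-7,0,0,0,0,8.5],[0,-7,0,0,0,0,8.5],[0,-7,0,0,0,0,8.5],[0,-7,0,0,0,0,8.5],[0,-7,0,0,0,0,8.5],[0,-7,0,0,0,0,8.5],[0,-7,0,0,0,0,8.5],[0,-7,0,0,0,0,8.5],[0,-7,0,0,0,0,8.5],[0,0,0,3.4,0,2.2,8.5],[0,0,0,3.4,0,2.2,8.5],[0,0,0,3.4,0,2.2,8.5],[0,0,0,3.4,0,2.2,8.5],[0,0,0,3.4,0,2.2,8.5],[0,0,0,3.4,0,2.2,8.5],[0,0,0,3.4,0,2.2,8.5],[0,0,0,3.4,0,2.2,8.5],[0,0,0,3.4,0,2.2,8.5]]]' --squeeze 40

```text
clock: 1.82
tool_pos: [424.1, -313.7, 239.1]
orientation: [-90.0, 0.0, -0.2]
wrist_force: [0.3, -0.9, -0.8]
opening: 84.8
```

Request:
jog_arm --motion '[[[0,0,0,3.4,0,2.2,8.5],[0,0,0,3.4,0,2.2,8.5],[0,0,0,3.4,0,2.2,8.5],[0,0,0,0,0,0,8.5],[0,0,0,0,0,0,8.5]]]'

```text
clock: 2.23
tool_pos: [526.5, -248.1, 238.4]
orientation: [-90.0, 0.1, -0.0]
wrist_force: [-0.1, -0.2, -0.6]
opening: 85.1
```

```bash
python3 - <<'E'
from h import *
f=grab("wrist");s=bot.state();print(s["tool_pos"],s["orientation"],s["wrist_force"],f["eye"],f["orientation"],f["fx"],f["cx"],f["cy"])
cv2.imwrite("pics/w1.png",f["img"])
E
```

```text
[ 525.13894547 -248.97458813  238.5507568 ] [-89.98353548   0.09906727  -0.12975018] [-0.17309161 -0.55007207  0.12947591] [ 527.15759385 -172.8771165   373.57469308] [1.62683551e+02 3.89745612e-02 5.90748090e-04] 371.64829954431775 319.60586207398137 242.9300278339839
```

View pics/w1.png

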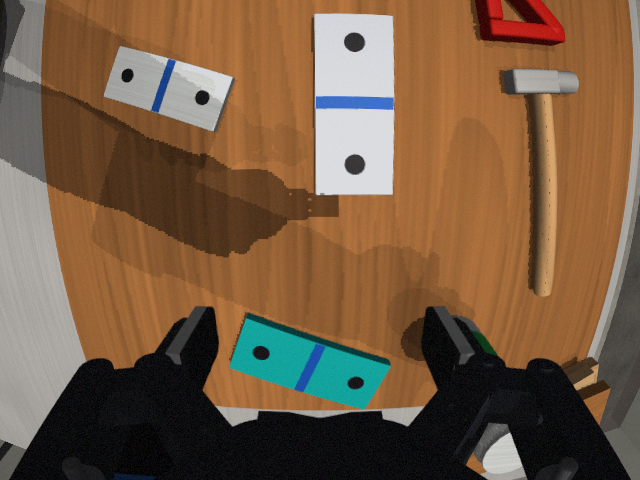

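The wrist view shows the bar at columns 314–393, rows 14–194, with its rear edge at row 194. The turquoise bar lies behind the gripper. Now I'll measure precisely.

```bash
python3 - <<'E'
from h import *
f=grab("wrist")
b=np.vstack(blobs(f,(0,0,120),(180,60,255),(300,5,405,205),300));print("bar",rect(f,b,15))
for c in blobs(f,(0,0,0),(180,255,70),(330,10,380,185),50):print("dot",cast(f,c.reshape(-1,2).mean(0),15))
E
```

```text
bar [ 559.9 -144.8  179.3   76.4  -89.6]
dot [[559.62021616 -84.92657104]]
dot [[ 560.54991446 -204.84428842]]
```

Request:
jog_arm --motion '[[[0,-0.5,0,3.4,0,2.3,8.54],[0,0,0,0.1,4,0,8.54],[0,0,0,0,4,0,8.54],[0,0,0,0,4,0,8.54],[0,0,0,0,4,0,8.54],[0,0,0,0,3,0,8.54],[0,0,0,0,1.4,0,8.54],[0,0,0,0,0,0,8.54],[0,0,0,0,0,0,8.54]]]'

```text
clock: 3.08
tool_pos: [558.4, -227.7, 34.9]
orientation: [-90.0, 0.1, 0.1]
wrist_force: [-0.7, 0.0, 0.6]
opening: 85.4
```

```bash
python3 - <<'E'
from h import *
f=grab("wrist");s=bot.state();print(s["tool_pos"],s["orientation"],s["wrist_force"])
cv2.imwrite("pics/w2.png",f["img"])
E
```

```text
[ 559.9425472  -228.00658776   36.29492729] [-9.00245549e+01 -4.34044001e-02  1.64266643e-01] [0.49062805 0.18424177 0.09060237]
```

View pics/w2.png

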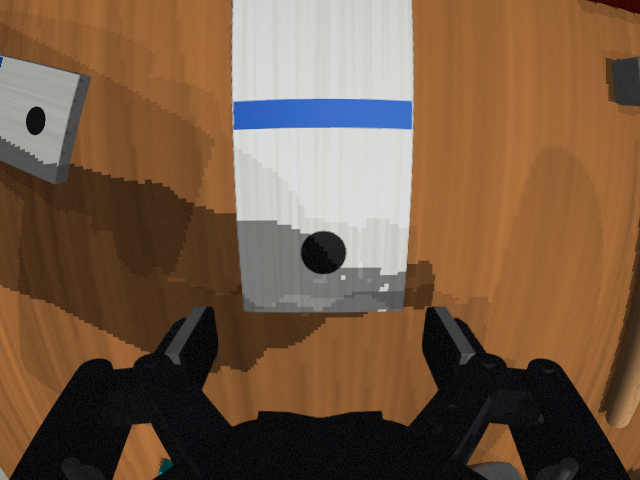

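The fingers straddle the bar: tips at columns 217 and 425, bar 244–405. The bar's rear end is at row 310. Descending carefully.

Request:
jog_arm --motion '[[[0,0,0,0.1,1,0.2,8.54],[0,0,0,0,0.7,0,8.54],[0,0,0,0,0.4,0,8.54],[0,0,0,0,0,0,8.54],[0,0,0,0,0,0,8.54]]]'

```text
clock: 3.55
tool_pos: [561.0, -224.7, 14.2]
orientation: [-90.0, 0.0, 0.3]
wrist_force: [-0.0, -0.5, 0.4]
opening: 85.4
```

Request:
jog_arm --motion '[[[0,0,0,0,0.3,0,8.54],[0,0,0,0,0,0,8.54]]]'

```text
clock: 3.72
tool_pos: [561.2, -224.8, 11.2]
orientation: [-90.0, -0.0, 0.3]
wrist_force: [-0.2, -0.4, 0.4]
opening: 84.9
```

Request:
jog_arm --motion '[[[0,0,0,0,0.2,0,8.54],[0,0,0,0,0,0,8.54]]]'

```text
clock: 3.88
tool_pos: [561.1, -224.7, 9.1]
orientation: [-90.0, 0.0, 0.3]
wrist_force: [0.1, 0.4, 0.9]
opening: 85.7
```

Request:
jog_arm --motion '[[[0,0,0,0,0.2,0,8.54],[0,0,0,0,0,0,8.54]]]'

```text
clock: 4.05
tool_pos: [561.0, -224.8, 7.0]
orientation: [-90.0, 0.0, 0.3]
wrist_force: [-0.9, 0.3, 0.6]
opening: 85.3
```

Request:
jog_arm --motion '[[[0,0,0,0,0.2,0,8.54],[0,0,0,0,0,0,8.54]]]'

```text
clock: 4.22
tool_pos: [561.0, -224.7, 5.0]
orientation: [-90.0, 0.0, 0.3]
wrist_force: [-0.6, -1.1, -0.2]
opening: 85.5
```

Request:
jog_arm --motion '[[[0,0,0,0,0.2,0,8.54],[0,0,0,0,0,0,8.54]]]'

```text
clock: 4.38
tool_pos: [561.0, -224.7, 3.0]
orientation: [-90.0, 0.0, 0.3]
wrist_force: [0.4, 0.2, 0.4]
opening: 84.9
```

Request:
jog_arm --motion '[[[0,0,0,0,0,0,7.9],[0,0,0,0,0,0,7.4],[0,0,0,0,0,0,7.0],[0,0,0,0,0,0,7.0],[0,0,0,0,0,0,7.0],[0,0,0,0,0,0,7.0]]]' --squeeze 40

```text
clock: 4.88
tool_pos: [561.0, -224.8, 3.7]
orientation: [-90.0, 0.0, 0.3]
wrist_force: [-3.6, 0.8, 5.6]
opening: 74.2
```

Bar gripped. I'll turn it to the feed direction and go part way, then look at the lane.

Request:
jog_arm --motion '[[[0,-1.5,0,-0.2,0,0.6,7.0],[0,-1.5,0,-0.2,0,0.7,7.0],[0,-1.5,0,0,0,0.7,7.0],[0,0,0,0,0,0,7.0],[0,0,0,0,0,0,7.0]]]'

```text
clock: 5.3
tool_pos: [556.8, -203.8, 3.6]
orientation: [-89.9, -0.0, 4.9]
wrist_force: [0.5, 0.3, 6.4]
opening: 74.7
```

```bash
python3 - <<'E'
from h import *
f=grab("wrist");s=bot.state();print(s["tool_pos"],s["orientation"],s["wrist_force"],s["opening"])
t=grab("top")
b=np.vstack(blobs(t,(0,0,130),(180,70,255),(325,195,420,260)));print("bar",rect(t,b,15))
cv2.imwrite("pics/w3.png",f["img"]); x=cv2.resize(t["img"][180:290,240:440],None,fx=3.2,fy=3.2,interpolation=cv2.INTER_CUBIC)
v=np.zeros((590,640,3),np.uint8);v[:240]=f["img"][:240];v[240:240+350]=x[:350];cv2.imwrite("pics/v3.png",v)
E
```

```text
[ 556.72948059 -203.77457836    3.66681499] [-8.99176720e+01 -3.29523814e-02  4.83543143e+00] [0.98399174 0.88457609 4.8995084 ] 74.40129078547191
bar [ 546.4 -107.3  154.7   79.5  -84.5]
```

View pics/v3.png

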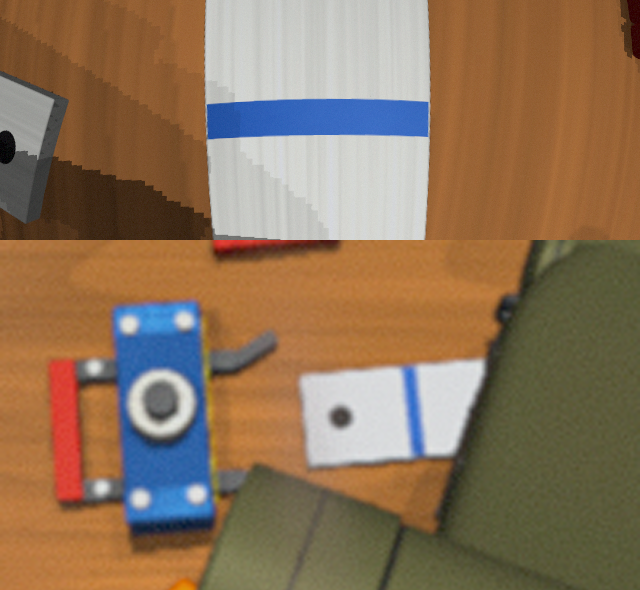

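The top view in the lower half shows the bar lined up with the lane, its front edge just ahead of the flared rail tips. Now I'll refine the press pose from the bridge and rail bolts in the first top picture.

```bash
python3 - <<'E'
from h import *
t=grab("top"); g=dict(t,img=cv2.imread("pics/top0.png"))
c=lambda p,z:cast(g,np.array(p)/3.33+[100,180]+0.0,z)
B=[[600,88],[657,84],[612,268],[671,264]]
w=c(B,77);print("bolts",w,w.mean(0));a=(w[0]+w[1]-w[2]-w[3]);print("press y ang",np.degrees(np.arctan2(-a[1],-a[0])))
w=c([[565,132],[571,258]],24);print("rail bolts",w,w.mean(0))
print("ram",c([[632,168]],125),c([[633,172]],100))
w=c([[750,100],[762,268]],22);print("tips",w,w.mean(0))
s=blobs(g,(0,150,60),(6,255,255),(245,200,275,275))[0];P=cast(g,s.reshape(-1,2),30)
print("stop y range",P[:,1].min(),P[:,1].max(),cv2.boxPoints(cv2.minAreaRect(P.astype(np.float32))))
E
```

```text
bolts [[603.18998708 107.92063428]
 [606.48556202  64.57934541]
 [464.60894305  96.94419679]
 [467.77771511  52.85007406]] [535.51555181  80.57356263]
press y ang -175.31879810250663
rail bolts [[580.94059637 138.19449698]
 [480.72032739 131.75767155]] [530.83046188 134.97608427]
ram [[530.96207207  80.69902916]] [[533.19357074  81.04908587]]
tips [[607.8155303   -7.14770126]
 [473.65521663 -16.49532757]] [540.73537346 -11.82151442]
stop y range 147.77062129571337 175.94354823487635 [[469.0202  168.08177]
 [470.7177  145.0771 ]
 [585.2829  153.53093]
 [583.5854  176.5356 ]]
```

The centre line is through (534,81) at 4.5°, and the bar sits on it. I'll slide it in with a check half way.

Request:
jog_arm --motion '[[[0,0.3,0,0,0,0.5,7.0],[0,0,0,0,0,1,7.0],[0,0,0,0,0,1,7.0],[0,0,0,0,0,1,7.0],[0,0,0,0,0,1,7.0],[0,0,0,0,0,1,7.0],[0,0,0,0,0,1,7.0],[0,0,0,0,0,0.5,7.0],[0,0,0,0,0,0,7.0]]]'

```text
clock: 6.2
tool_pos: [551.0, -134.4, 3.7]
orientation: [-90.0, -0.0, 4.5]
wrist_force: [-0.4, -1.3, 6.0]
opening: 75.1
```

Request:
jog_arm --motion '[[[0,0,0,0,0,1,7.0],[0,0,0,0,0,1,7.0],[0,0,0,0,0,0,7.0]]]'

```text
clock: 6.45
tool_pos: [549.5, -114.2, 3.6]
orientation: [-90.0, -0.0, 4.5]
wrist_force: [-0.6, -1.2, 6.0]
opening: 74.5
```

Request:
jog_arm --motion '[[[0,0,0,0,0,1,7.0],[0,0,0,0,0,1,7.0],[0,0,0,0,0,1,7.0],[0,0,0,0,0,0,7.0]]]'

```text
clock: 6.78
tool_pos: [547.1, -84.1, 3.6]
orientation: [-90.0, -0.0, 4.5]
wrist_force: [0.9, -0.7, 6.9]
opening: 74.3
```

```bash
python3 - <<'E'
from h import *
f=grab("wrist");s=bot.state();print(s["tool_pos"],s["orientation"],s["wrist_force"],s["joints"])
cv2.imwrite("pics/w4.png",f["img"])
E
```

```text
[547.11562873 -84.15717978   3.63152954] [-8.99351112e+01 -1.45374792e-02  4.48706690e+00] [ 0.09567698 -0.03459171  6.42141184] [-8.78220934e+00  2.92683366e+01 -2.46322395e+01  3.61001683e+01
  6.64931957e-02  7.67307151e+01]
```

View pics/w4.png

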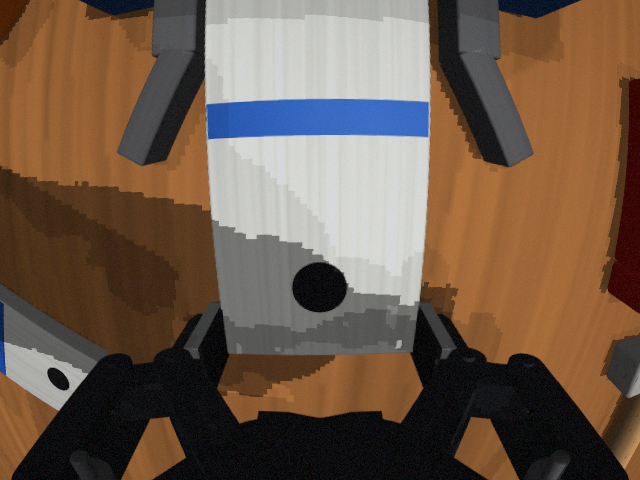

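The bar's front is in the lane between the flares (tips at (145,160) and (510,160)) and parallel to the rails. I'll go 25 mm more, release, then push the rest from behind with closed, tilted fingers to keep the camera clear of the ram.

Request:
jog_arm --motion '[[[0,0,0,0,0,1,7.0],[0,0,0,0,0,1,7.0],[0,0,0,0,0,0.5,7.0],[0,0,0,0,0,0,7.0],[0,0,0,0,0,0,8.5],[0,0,0,0,0,0,8.5],[0,0,0,0,0,0,8.5],[0,0,0,0,0,0,8.5]]]'

```text
clock: 7.5
tool_pos: [544.4, -60.0, 2.7]
orientation: [-89.9, 0.1, 4.5]
wrist_force: [0.6, 0.4, -0.2]
opening: 84.8
```

Request:
jog_arm --motion '[[[0,0,0,0,-2,0,8.5],[0,0,0,0,-3,0,8.5],[0,0,0,0,-1,-3,8.5],[7,0,0,0,0,-3,2],[7,0,0,0,0,0,0],[1,0,0,0,0,0,0],[0,0,0,0,0,0,0],[0,0,0,0,0,0,0],[0,0,0,0,0,0,0],[0,0,0,0,0,0,0]]]'

```text
clock: 8.33
tool_pos: [549.3, -118.4, 63.2]
orientation: [-75.0, 0.0, 4.6]
wrist_force: [-1.1, 0.5, -0.4]
opening: 0.6
```

```bash
python3 - <<'E'
from h import *
f=grab("wrist");s=bot.state();print(s["tool_pos"],s["orientation"],s["wrist_force"],s["opening"])
b=np.vstack(blobs(f,(0,0,70),(180,60,255),(190,80,450,420),800));P=cast(f,b.reshape(-1,2),15);print(P.min(0),P.max(0))
for c in blobs(f,(0,0,0),(180,255,50),(250,60,400,400),200):print("dot",c.reshape(-1,2).mean(0),cast(f,c.reshape(-1,2).mean(0),15))
cv2.imwrite("pics/w5.png",f["img"])
E
```

```text
[ 549.49247175 -118.48801893   63.3485098 ] [-7.50140854e+01  2.52708489e-02  4.60575705e+00] [-0.22369714  0.02682638 -0.24935673] 0.1351448094071533
[502.29846829 -73.21159093] [583.76725096   6.48665714]
dot [323.67202142 351.84738956] [[ 554.55530729 -149.10447228]]
dot [317.33333333 148.73202614] [[542.0865154  -38.05275759]]
```

View pics/w5.png

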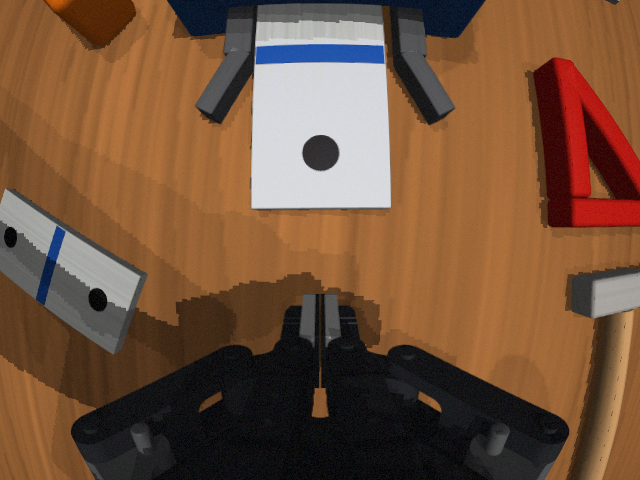

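The bar's rear edge is at row 208 (y≈−68), about 39 mm from home, with the closed fingers behind it at (320,300). Lower and push.

Request:
jog_arm --motion '[[[0,0,0,0,1.6,-0.43,0],[0,0,0,0,1.6,-0.43,0],[0,0,0,0,1.1,-0.29,0],[0,0,0,0,0.43,-0.11,0],[0,0,0,0,0.26,0.97,0],[0,0,0,0,0.26,0.97,0],[0,0,0,0,0.26,0.97,0],[0,0,0,0,0.1,0.4,0],[0,0,0,0,0,0,0]]]'

```text
clock: 9.13
tool_pos: [547.2, -84.4, 15.2]
orientation: [-75.0, -0.0, 4.6]
wrist_force: [-0.3, -0.4, 0.5]
opening: 0.1
```

Request:
jog_arm --motion '[[[0,0,0,0,0.13,0.48,0],[0,0,0,0,0.13,0.48,0],[0,0,0,0,0.13,0.48,0],[0,0,0,0,0.13,0.48,0],[0,0,0,0,0,0,0]]]'

```text
clock: 9.55
tool_pos: [546.1, -65.5, 14.8]
orientation: [-75.0, -0.1, 4.5]
wrist_force: [1.4, -0.8, 1.1]
opening: -0.2
```

Request:
jog_arm --motion '[[[0,0,0,0,0.13,0.48,0],[0,0,0,0,0.13,0.48,0],[0,0,0,0,0,0,0]]]'

```text
clock: 9.8
tool_pos: [544.9, -55.3, 14.5]
orientation: [-74.9, -0.0, 4.5]
wrist_force: [-0.2, -2.2, 1.1]
opening: 0.3
```

Request:
jog_arm --motion '[[[0,0,0,0,0.1,0.4,0],[0,0,0,0,0.1,0.4,0],[0,0,0,0,0,0,0]]]'

```text
clock: 10.05
tool_pos: [543.8, -46.9, 14.3]
orientation: [-74.9, 0.0, 4.5]
wrist_force: [0.3, -0.5, 1.7]
opening: 0.3
```

Request:
jog_arm --motion '[[[0,0,0,0,0.05,0.2,0],[0,0,0,0,0,0,0]]]'

```text
clock: 10.22
tool_pos: [543.8, -45.5, 14.4]
orientation: [-75.0, 0.0, 4.5]
wrist_force: [0.5, -1.6, 1.3]
opening: -0.2
```

Request:
jog_arm --motion '[[[0,0,0,0,0.05,0.2,0],[0,0,0,0,0,0,0]]]'

```text
clock: 10.38
tool_pos: [543.6, -43.5, 14.4]
orientation: [-75.0, 0.0, 4.5]
wrist_force: [1.3, -1.9, 0.3]
opening: 0.3
```

Request:
jog_arm --motion '[[[0,0,0,0,0.05,0.2,0],[0,0,0,0,0,0,0]]]'

```text
clock: 10.55
tool_pos: [543.6, -42.2, 14.4]
orientation: [-75.1, 0.0, 4.5]
wrist_force: [0.8, -4.2, -0.1]
opening: 0.3
```

Request:
jog_arm --motion '[[[0,0,0,0,0.03,0.1,0],[0,0,0,0,0,0,0]]]'

```text
clock: 10.72
tool_pos: [543.6, -42.1, 14.4]
orientation: [-75.2, 0.0, 4.4]
wrist_force: [-0.2, -7.2, 0.7]
opening: -0.5
```

Request:
jog_arm --motion '[[[0,0,0,0,0.03,0.1,0],[0,0,0,0,0,0,0]]]'

```text
clock: 10.88
tool_pos: [543.6, -42.0, 14.4]
orientation: [-75.3, 0.0, 4.4]
wrist_force: [-1.2, -9.8, 0.8]
opening: 0.0
```

Force rises at the expected home position (bar rear about −110). One more small press, then back off, rise and untilt.

Request:
jog_arm --motion '[[[0,0,0,0,0.05,0.2,0],[0,0,0,0,0,0,0],[0,0,0,0,0,0,0]]]'

```text
clock: 11.13
tool_pos: [543.7, -41.8, 14.4]
orientation: [-75.5, 0.0, 4.4]
wrist_force: [-2.5, -14.6, 3.9]
opening: 0.2
```

Request:
jog_arm --motion '[[[0,0,0,0,-0.4,-1.5,0],[0,0,0,0,-0.4,-1.5,0],[-7,0,0,0,-1,0,0],[-7,0,0,0,-2,0,0],[-1,0,0,0,-3.8,0,0],[0,4.4,0,0,-3.8,0,3],[0,0,0,0,-3.8,0,7],[0,0,0,0,-3.8,0,7],[0,0,0,0,-3.8,0,7],[0,0,0,0,0,0,7],[0,0,0,0,0,0,7]]]'

```text
clock: 12.05
tool_pos: [547.7, -73.8, 236.4]
orientation: [-89.9, -0.3, 0.1]
wrist_force: [-0.7, 0.9, -0.4]
opening: 69.7
```

Request:
jog_arm --motion '[[[0,0,0,0.6,0,3,7],[0,0,0,0.7,0,3,7],[0,0,0,0.7,0,3,7],[0,0,0,0.7,0,3,7],[0,0,0,0.7,0,3,7],[0,0,0,0.7,0,3,7],[0,0,0,0.6,0,3,7],[0,0,0,0.6,0,3,7],[0,0,0,0,0,0,7],[0,0,0,0,0,0,7]]]'

```text
clock: 12.88
tool_pos: [597.5, 167.1, 231.2]
orientation: [-90.0, 0.3, 0.2]
wrist_force: [-0.3, -0.6, 0.3]
opening: 70.1
```

```bash
python3 - <<'E'
from h import *
f=grab("wrist");s=bot.state();print(s["tool_pos"],s["orientation"],s["opening"],f["eye"],f["orientation"])
for c in blobs(f,(22,100,50),(38,255,255),(0,0,640,480),200):print("yel",cv2.boundingRect(c),rect(f,c,75),rect(f,c,37))
t=grab("top");b=blobs(t,(0,0,130),(180,70,255),(300,190,420,260))
for c in b:print("bar",rect(t,c,15),cv2.boundingRect(c))
v=np.zeros((590,640,3),np.uint8);v[:340]=f["img"][:340];x=cv2.resize(t["img"][185:290,240:430],None,fx=2.38,fy=2.38,interpolation=cv2.INTER_CUBIC);v[340:590,:x.shape[1]]=x[:250];cv2.imwrite("pics/v6.png",v);cv2.imwrite("pics/w6.png",f["img"])
E
```

```text
[597.50219331 165.76769656 231.65380017] [-90.04915941   0.26629751   0.14651709] 69.72339068730064 [598.38818516 242.41496967 366.30341275] [162.63922097   0.26554485   0.25419773]
yel (307, 41, 50, 70) [606.  286.   55.8  37.   88.9] [607.  291.7  63.   41.8  88.9]
bar [538.3   9.2  79.4  78.8   4.6] (304, 221, 32, 32)
```

View pics/v6.png

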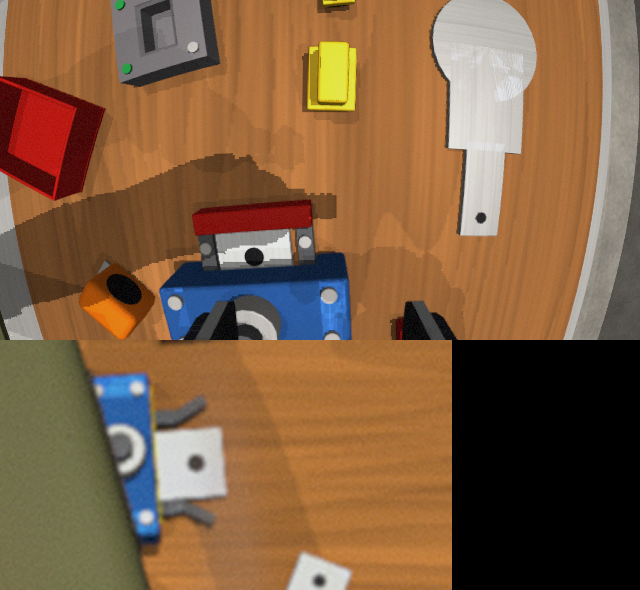

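The bar is in the lane up to the red stop; its top-view rear end is at y≈−30, where −29 is expected. The plug is at (332,75) in the wrist view, world about (606.5,289), yaw −1. Going to grasp it.

Request:
jog_arm --motion '[[[0,1.2,0,0.9,0,3,5],[0,0,0,0,0,3,5],[0,0,0,0,0,3,5],[0,0,0,0,0,3.3,5],[0,0,0,0,3.5,0,5],[0,0,0,0,3.5,0,5],[0,0,0,0,3,0,5],[0,0,0,0,2,0,5],[0,0,0,0,0,0,5],[0,0,0,0,0,0,5]]]'

```text
clock: 13.82
tool_pos: [608.6, 286.5, 112.6]
orientation: [-90.1, 0.2, -1.2]
wrist_force: [1.0, -0.2, -0.2]
opening: 50.0
```

```bash
python3 - <<'E'
from h import *
f=grab("wrist");s=bot.state();print(s["tool_pos"],s["orientation"],s["opening"],s["wrist_force"])
c=np.vstack(blobs(f,(22,100,50),(38,255,255),(220,200,420,480),200));print("yel",cv2.boundingRect(c),rect(f,c,75),rect(f,c,37))
cv2.imwrite("pics/w7.png",f["img"])
E
```

```text
[610.10275978 287.32590346 114.58847599] [-8.99978966e+01  1.14387663e-02 -1.22158124e+00] 49.95019660695579 [0.33141035 0.37694581 0.73894322]
yel (281, 203, 71, 116) [607.7 296.9  61.4  34.   88.8] [606.9 282.6  74.9  41.5  88.8]
```

View pics/w7.png

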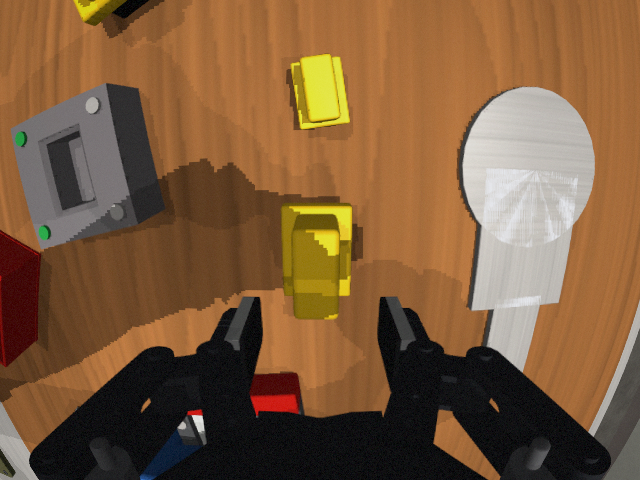

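The plug is centred between the fingers at (316,260), needing about −2.5 mm in x and +3 mm in y. The interlock is at left (85,165). Descend and grip.

Request:
jog_arm --motion '[[[0,0,0,-0.2,2,0.3,5],[0,0,0,0,2,0,5],[0,0,0,0,1.5,0,5],[0,0,0,0,0.8,0,5],[0,0,0,0,0,0,5],[0,0,0,0,0,0,5]]]'

```text
clock: 14.37
tool_pos: [608.9, 291.6, 52.5]
orientation: [-89.9, -0.1, -1.2]
wrist_force: [-0.0, 0.2, -0.6]
opening: 50.0
```

Request:
jog_arm --motion '[[[0,0,0,0,0,0,3.5],[0,0,0,0,0,0,2.8],[0,0,0,0,0,0,2.2],[0,0,0,0,0,0,1.8],[0,0,0,0,0,0,1.8],[0,0,0,0,0,0,1.8]]]' --squeeze 50

```text
clock: 14.87
tool_pos: [608.9, 291.9, 52.5]
orientation: [-89.9, -0.1, -1.1]
wrist_force: [-0.6, -0.2, 5.6]
opening: 23.4
```

Gripped (23.4 mm). Lift, turn about +10° and move in front of the interlock for a clear look.

Request:
jog_arm --motion '[[[0,0,0,0,-2,0,1.8],[0,0,0,0,-3.5,0,1.8],[0,0,0,0,-3.5,0,1.8],[0,0,0,0,-3.5,0,1.8],[0,0,0,0,-3.5,0,1.8],[0,0,0,-3.4,0,-1,1.8],[0,0,0,-3.4,0,-1,1.8],[0,0,0,-3.4,0,-1,1.8],[0,0,0,-3.4,0,-1,1.8],[0,0,0,-3.0,0,-1,1.8],[0,-5,0,0,0,0,1.8],[0,-5,0,0,0,0,1.8],[0,0,0,0,0,0,1.8],[0,0,0,0,0,0,1.8]]]'

```text
clock: 16.03
tool_pos: [440.9, 244.8, 211.1]
orientation: [-90.0, -0.0, 8.7]
wrist_force: [-0.1, -0.7, -0.9]
opening: 23.3
```

```bash
python3 - <<'E'
from h import *
f=grab("wrist");s=bot.state();print(s["tool_pos"],s["orientation"],s["opening"],s["wrist_force"],f["eye"])
cv2.imwrite("pics/w8.png",f["img"])
E
```

```text
[441.12334129 244.81462161 210.98199602] [-8.99985061e+01 -5.95667907e-03  8.74691694e+00] 23.302055034384743 [ 0.02205298  0.46779695 -0.97848184] [429.79877557 319.14728393 346.19366394]
```

View pics/w8.png

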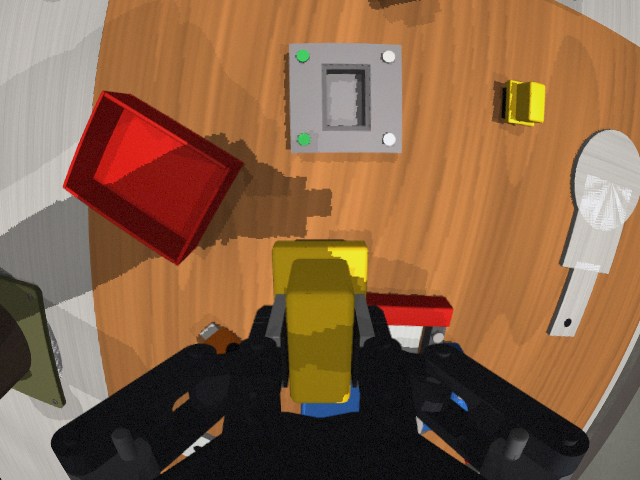

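The wrist view shows the interlock top at (346,98) with the socket at (346,97), lamps at left, and the plug held squarely (flange far edge at row 241, cols 274–367). Measuring both.

```bash
python3 - <<'E'
from h import *
f=grab("wrist");s=bot.state();T=s["tool_pos"];print(T,s["orientation"])
hsv=cv2.cvtColor(f["img"],cv2.COLOR_BGR2HSV)
box=blobs(f,(0,0,70),(180,50,235),(280,35,412,160),2000)[0];print("box",rect(f,box,45))
# hole: rim dark ring around floor; outer dark-region contour
g=cv2.GaussianBlur(hsv[...,2],(3,3),0);print("row97",g[97,312:382]);print("col346",g[55:140,346])
L=[cast(f,c.reshape(-1,2).mean(0),46)[0] for c in blobs(f,(50,100,50),(80,255,255),(285,40,412,155),20)]
Bq=[cast(f,c.reshape(-1,2).mean(0),46)[0] for c in blobs(f,(0,0,190),(180,60,255),(375,40,405,155),20)]
print("lamps",L,"bolts",Bq,"mean",np.mean(L+Bq,0))
c=np.vstack(blobs(f,(22,100,40),(38,255,255),(262,230,380,300),100)).reshape(-1,2);x,y,w,h=cv2.boundingRect(c);print((x,y,w,h))
zf=T[2]-52.5+37
E_=np.array([c[abs(c[:,1]-255)<=6][:,0].min(),c[abs(c[:,1]-255)<=6][:,0].max()])
top=np.array([[cc,c[c[:,0]==cc][:,1].min()] for cc in range(x+6,x+w-6)])
P=cast(f,top,zf);k=np.polyfit(P[:,0],P[:,1],1);print("flange far edge mid",P.mean(0),"ang",np.degrees(np.arctan(k[0])))
Q=cast(f,[[E_[0],255],[E_[1],255]],zf);print("flange sides",Q,Q.mean(0))
E
```

```text
[441.244804   244.85094578 210.92155391] [-8.99987951e+01 -1.87814599e-03  8.76298035e+00]
box [446.3 350.   90.1  89.8   9.4]
row97 [162 162 163 163 162 162 163 163 159 146 131 122 121 124 132 140 144 147
 151 157 164 166 167 167 167 167 167 167 167 167 167 168 168 168 168 167
 167 168 168 168 168 167 162 149 123  94  83  82  77  66  51  46  64  95
 108 108 108 116 137 158 166 166 166 166 167 167 167 166 166 166]
col346 [161 161 161 161 161 161 162 159 139 111 105 114 117 106  79  54  47  53
  78 119 142 145 145 145 145 147 152 160 166 167 167 167 167 167 168 168
 168 168 168 168 168 168 168 168 168 169 169 169 169 170 169 170 171 171
 170 170 170 171 172 172 172 171 171 168 164 160 157 157 158 157 147 131
 124 124 127 139 159 169 169 170 170 170 169 170 170]
lamps [array([418.30717216, 310.72212541]), array([407.0804033 , 377.92284861])] bolts [array([486.35840845, 321.86245422]), array([474.9548965 , 389.60257488])] mean [446.6752201  350.02750078]
(272, 240, 96, 60)
flange far edge mid [437.11663437 273.46197241] ang 9.029822617618324
flange sides [[417.79640251 264.21495164]
 [458.32677849 270.45363862]] [438.0615905  267.33429513]
```

Request:
jog_arm --motion '[[[0,-0.5,0,0.44,0,2,1.8],[0,0,0,0.44,0,2.1,1.8],[0,0,0,0.44,0,2.1,1.8],[0,0,0,0.44,0,2.1,1.8],[0,0,0,0.42,0,2,1.8],[0,0,0,0,3,0,1.8],[0,0,0,0,3,0,1.8],[0,0,0,0,2.5,0,1.8],[0,0,0,0,1.5,0,1.8],[0,0,0,0,0,0,1.8],[0,0,0,0,0,0,1.8],[0,0,0,0,0,0,1.8]]]'

```text
clock: 17.13
tool_pos: [446.8, 350.5, 111.9]
orientation: [-90.0, -0.1, 9.3]
wrist_force: [-0.7, -0.2, -0.4]
opening: 23.4
```

```bash
python3 - <<'E'
from h import *
f=grab("wrist");s=bot.state();print(s["tool_pos"],s["orientation"],s["opening"],s["wrist_force"])
y=np.radians(s["orientation"][2]);d=np.array([446.3,350])-s["tool_pos"][:2];print("tool dx,dz",d@[np.cos(y),np.sin(y)],d@[-np.sin(y),np.cos(y)])
E
```

```text
[447.1282605  350.71876803 112.40965236] [-89.92532223  -0.13856219   9.33018913] 22.97532405810073 [ 0.00710474  0.50018665 -0.77729023]
tool dx,dz -0.9338323571668454 -0.5749783160752739
```

Request:
jog_arm --motion '[[[0,0,0,-0.08,0.5,-0.05,1.8],[0,0,0,0,0.5,0,1.8],[0,0,0,0,0.4,0,1.8],[0,0,0,0,0.4,0,1.8],[0,0,0,0,0,0,1.8]]]'

```text
clock: 17.6
tool_pos: [445.7, 351.5, 95.9]
orientation: [-89.7, -0.2, 9.4]
wrist_force: [-3.9, 2.1, 16.3]
opening: 23.4
```

Request:
jog_arm --motion '[[[0,0,0,0,0.4,0,1.8],[0,0,0,0,0.4,0,1.8],[0,0,0,0,0,0,1.8]]]'

```text
clock: 17.85
tool_pos: [445.3, 356.3, 91.4]
orientation: [-89.1, -0.2, 9.5]
wrist_force: [-11.7, 8.9, 31.8]
opening: 23.4
```

Contact came early and pushed the plug sideways, so I'll back up and look.

Request:
jog_arm --motion '[[[0,0,0,0,-1,0,1.8],[0,0,0,0,-1.2,0,1.8],[0,0,0,0,0,0,1.8],[0,0,0,0,0,0,1.8],[0,0,0,0,0,0,1.8]]]'

```text
clock: 18.27
tool_pos: [444.9, 348.9, 106.2]
orientation: [-90.0, 0.0, 9.4]
wrist_force: [-0.4, -0.9, -0.8]
opening: 23.1
```

```bash
python3 - <<'E'
from h import *
f=grab("wrist");s=bot.state();T=s["tool_pos"];print(T,s["orientation"],s["opening"],s["wrist_force"])
cv2.imwrite("pics/w9.png",f["img"])
E
```

```text
[444.66943782 348.67273179 105.92973887] [-9.00539163e+01  8.74700137e-02  9.34977239e+00] 23.62725839693781 [-0.47350271 -0.56557052 -1.15063484]
```

View pics/w9.png

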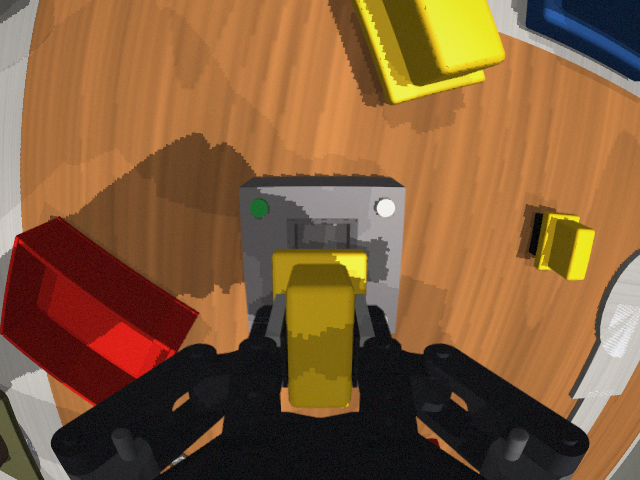

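The plug is still held squarely, with the socket just ahead of it at rows 218–250. I'll check the plug-in-hand shift numerically against the earlier image.

```bash
python3 - <<'E'
from h import *
f=grab("wrist");s=bot.state();T=s["tool_pos"];print(T,s["orientation"])
for n in("w8.png","w9.png"):
    im=cv2.imread("pics/"+n);g=cv2.GaussianBlur(im,(3,3),0)
    h=cv2.cvtColor(g,cv2.COLOR_BGR2HSV)
    for col in(282,345,360):
        print(n,col,[tuple(map(int,h[r,col])) for r in range(232,262,3)])
    print([tuple(map(int,h[258,c])) for c in list(range(264,284,3))+list(range(358,378,3))])
    print("blocktop col320",[int(h[r,320,2]) for r in range(250,276,2)],[int(h[r,320,2]) for r in range(390,412,2)])
g=dict(f,img=cv2.imread("pics/w9.png"))
box=blobs(g,(0,0,60),(180,50,235),(235,188,412,245),2000)[0].reshape(-1,2)
print("box px bounds",box.min(0),box.max(0))
for c in blobs(g,(50,80,40),(80,255,255),(235,190,412,235),20)+blobs(g,(0,0,190),(180,60,255),(365,190,405,225),20): print(cast(g,c.reshape(-1,2).mean(0),46))
E
```

```text
[444.62857438 348.66033427 105.83047682] [-90.05713113   0.10320568   9.34999687]
w8.png 282 [(14, 163, 122), (14, 163, 128), (14, 162, 206), (21, 203, 128), (24, 227, 111), (23, 224, 140), (23, 225, 159), (24, 228, 161), (24, 225, 160), (24, 228, 160)]
w8.png 345 [(14, 164, 184), (14, 163, 183), (14, 163, 182), (21, 211, 110), (24, 230, 113), (24, 227, 192), (27, 214, 239), (29, 203, 239), (29, 202, 239), (28, 206, 213)]
w8.png 360 [(14, 164, 177), (14, 164, 174), (14, 166, 174), (21, 204, 121), (24, 227, 111), (24, 228, 191), (27, 211, 239), (29, 202, 239), (29, 204, 239), (29, 202, 239)]
[(14, 165, 204), (14, 164, 197), (14, 164, 194), (23, 220, 147), (24, 226, 159), (24, 228, 160), (24, 226, 161), (29, 204, 238), (29, 202, 239), (28, 205, 239), (23, 213, 195), (14, 163, 166), (14, 164, 182), (14, 162, 184)]
blocktop col320 [158, 160, 161, 159, 136, 106, 109, 107, 107, 108, 110, 109, 109] [142, 143, 141, 143, 141, 141, 115, 141, 148, 151, 149]
w9.png 282 [(0, 6, 81), (160, 10, 80), (170, 9, 81), (165, 6, 81), (174, 16, 82), (0, 9, 81), (24, 232, 101), (24, 223, 136), (24, 220, 167), (23, 221, 173)]
w9.png 345 [(0, 7, 77), (0, 10, 78), (0, 7, 77), (170, 10, 75), (165, 17, 59), (0, 13, 60), (23, 223, 102), (24, 226, 177), (28, 199, 241), (30, 177, 243)]
w9.png 360 [(174, 8, 154), (175, 10, 160), (4, 11, 166), (173, 10, 98), (10, 8, 91), (10, 10, 74), (24, 224, 100), (24, 231, 177), (28, 194, 241), (30, 174, 243)]
[(0, 9, 81), (165, 13, 81), (9, 21, 85), (24, 228, 151), (23, 219, 172), (24, 218, 173), (23, 218, 174), (30, 176, 243), (30, 175, 243), (28, 194, 242), (22, 153, 140), (0, 6, 92), (0, 6, 92), (10, 8, 92)]
blocktop col320 [101, 119, 150, 166, 172, 172, 166, 120, 101, 102, 102, 101, 101] [147, 147, 147, 146, 147, 147, 146, 146, 141, 163, 175]
box px bounds [239 188] [404 244]
[[406.87858559 377.30698958]]
[[474.63027932 388.41463728]]
```

The whole plug is about 2.3 mm further toward −y in the hand. My earlier flange edge was also the underside (z=25), so the plug was already off by about 2.5 mm. Recomputing with the correct edges.

```bash
python3 - <<'E'
from h import *
f=grab("wrist");s=bot.state();T=s["tool_pos"];yw=np.radians(9.4)
ex=np.array([np.cos(yw),np.sin(yw)]);ez=np.array([-np.sin(yw),np.cos(yw)])
b=T[2]-52.5
g=f["img"].astype(int).sum(2)
print("sideL",g[260,264:284],"R",g[260,358:378],"col355",g[240:262,355],"top320",g[255:276,320],g[396,280:296],g[330,282:292],g[330,346:360])
def loc(px,z): w=cast(f,[px],z)[0]-T[:2];return np.round([w@ex,w@ez],2)
print("flange top far edge @37",loc((355,252.5),b+37)," under edge @25",loc((355,248.5),b+25),"-> minus 29")
print("block top far",loc((320,264),b+75),"near",loc((320,406),b+75))
print("flange sides@37",loc((272,258),b+37),loc((369,258),b+37))
S=np.array([446.4,349.8])-T[:2];print("socket rel",S@ex,S@ez,T)
E
```

```text
sideL [239 233 233 244 241 240 242 255 251 296 318 338 341 338 346 335 344 339
 339 338] R [557 560 563 559 561 561 527 500 324 229 223 244 276 265 274 269 276 271
 264 273] col355 [212 225 217 232 209 188 176 178 189 187 202 208 248 348 435 487 531 549
 567 553 565 564] top320 [311 327 325 328 325 344 339 320 287 234 198 200 190 204 190 205 191 192
 198 187 191] [286 423 427 415 430 420 425 408 328 211 242 237 271 268 264 272] [ 62  58  38  52  79 195 280 293 289 309] [245 235 244 234 232 209 171 113  52  40  53  29  55 205]
flange top far edge @37 [15.58 23.86]  under edge @25 [16.71 21.71] -> minus 29
block top far [ 0.57 32.93] near [  0.56 -27.91]
flange sides@37 [-20.21  21.34] [21.75 21.33]
socket rel 1.8881655170846041 0.8057645603207804 [444.66879074 348.69666867 105.89551758]
```

The edges suggest the plug is also a little tilted in hand. The clean fix is to stand it back on the bench, let it square up, and regrip it centred.

Request:
jog_arm --motion '[[[0,0,0,0,-3,0,1.8],[0,0,0,2.6,0,-1.9,1.8],[0,0,0,2.6,0,-1.9,1.8],[0,0,0,2.6,0,-1.9,1.8],[0,0,0,2.6,0,-2,1.8],[0,0,0,0,2,0,1.8],[0,0,0,0,3,0,1.8],[0,0,0,0,2,0,1.8],[0,0,0,0,0,0,1.8],[0,0,0,0,0,0,1.8]]]'

```text
clock: 19.25
tool_pos: [558.8, 289.3, 65.2]
orientation: [-90.1, 0.3, 9.4]
wrist_force: [-0.5, 0.6, 0.1]
opening: 23.2
```

Request:
jog_arm --motion '[[[0,0,0,0,0.5,0,1.8],[0,0,0,0,0.2,0,1.8],[0,0,0,0,0,0,1.8]]]'

```text
clock: 19.5
tool_pos: [560.9, 290.7, 60.8]
orientation: [-90.0, -0.1, 9.4]
wrist_force: [-0.5, -0.5, -1.3]
opening: 23.1
```

Request:
jog_arm --motion '[[[0,0,0,0,0.15,0,1.8],[0,0,0,0,0,0,1.8]]]'

```text
clock: 19.67
tool_pos: [560.6, 290.6, 59.2]
orientation: [-90.0, -0.1, 9.4]
wrist_force: [-0.2, 0.1, -1.8]
opening: 23.2
```

Request:
jog_arm --motion '[[[0,0,0,0,0.2,0,1.8],[0,0,0,0,0,0,1.8]]]'

```text
clock: 19.83
tool_pos: [560.3, 290.3, 56.5]
orientation: [-90.0, -0.0, 9.4]
wrist_force: [0.2, 0.6, -0.6]
opening: 23.3
```

Request:
jog_arm --motion '[[[0,0,0,0,0.2,0,1.8],[0,0,0,0,0,0,1.8]]]'

```text
clock: 20.0
tool_pos: [560.2, 290.2, 54.2]
orientation: [-90.0, 0.0, 9.4]
wrist_force: [-0.5, -0.5, -0.5]
opening: 23.2
```

Request:
jog_arm --motion '[[[0,0,0,0,0.2,0,1.8],[0,0,0,0,0,0,1.8]]]'

```text
clock: 20.17
tool_pos: [560.5, 290.3, 52.6]
orientation: [-90.0, -0.0, 9.4]
wrist_force: [-0.4, -0.9, -0.1]
opening: 22.9
```

Request:
jog_arm --motion '[[[0,0,0,0,0.15,0,1.8],[0,0,0,0,0,0,1.8]]]'

```text
clock: 20.33
tool_pos: [560.5, 290.3, 52.4]
orientation: [-90.0, -0.0, 9.4]
wrist_force: [-1.6, -0.7, 6.7]
opening: 23.6
```

Request:
jog_arm --motion '[[[0,0,0,0,0.15,0,1.8],[0,0,0,0,0,0,1.8]]]'

```text
clock: 20.5
tool_pos: [560.5, 290.3, 52.3]
orientation: [-90.0, -0.1, 9.4]
wrist_force: [-3.7, -2.4, 14.6]
opening: 23.2
```

Request:
jog_arm --motion '[[[0,0,0,0,0.15,0,1.8],[0,0,0,0,0,0,1.8]]]'

```text
clock: 20.67
tool_pos: [560.6, 290.3, 52.2]
orientation: [-90.0, -0.1, 9.4]
wrist_force: [-6.3, -5.1, 23.4]
opening: 23.2
```

Plug is standing firm. Unload, release, rise and back away for a look straight down on it.

Request:
jog_arm --motion '[[[0,0,0,0,-0.35,0,1.8],[0,0,0,0,0,0,5],[0,0,0,0,0,0,5],[0,0,0,0,0,0,5],[0,0,0,0,-3,0,5],[0,0,0,0,-4,0,5],[0,0,0,0,-4,0,5],[0,0,0,0,0,-4,5],[0,0,0,0,0,-4,5],[0,0,0,0,0,0,5],[0,0,0,0,0,0,5],[0,0,0,0,0,0,5]]]'

```text
clock: 21.67
tool_pos: [573.2, 211.1, 160.7]
orientation: [-90.0, 0.1, 9.3]
wrist_force: [-0.2, 0.2, 0.6]
opening: 50.0
```

```bash
python3 - <<'E'
from h import *
f=grab("wrist");s=bot.state();T=s["tool_pos"];print(T,s["orientation"],s["opening"])
c=[c for c in blobs(f,(20,100,40),(38,255,255),(240,40,420,300),500)]
for q in c:print(cv2.boundingRect(q),rect(f,q,37),rect(f,q,75))
x,y,w,h=cv2.boundingRect(c[0]);crop(f,(x-20,y-20,x+w+20,y+h+20),4,"w10.png");print(x,y,w,h,proj(f,[*f["eye"][:2],0]))
E
```

```text
[573.06247328 211.72765701 160.71783417] [-8.99836468e+01  6.38576867e-02  9.37785306e+00] 50.06113490169528
(291, 97, 63, 85) [564.3 280.   58.6  42.  -78.7] [563.9 280.8  50.   35.8 -78.7]
291 97 63 85 [[319.92031383 130.59548348]]
```

The picture limit is reached, so numbers only from here. The plug is at (564.3,280.0), size 58.6×42, yaw about 11.3, seen nearly straight down. It is 69 mm ahead and 2.4 mm right of the TCP. Regrip centred.

Request:
jog_arm --motion '[[[0,0,0,0.2,0,3.4,5],[0,0,0,0,0,3.5,5],[0,-1.9,0,0,3.5,0,5],[0,0,0,0,3.5,0,5],[0,0,0,0,2,0,5],[0,0,0,0,1.7,0,5],[0,0,0,0,0,0,5],[0,0,0,0,0,0,5],[0,0,0,0,0,0,5]]]'

```text
clock: 22.47
tool_pos: [564.5, 280.8, 55.2]
orientation: [-90.0, -0.1, 11.3]
wrist_force: [0.5, 0.8, -0.2]
opening: 49.9
```

```bash
python3 - <<'E'
from h import *
f=grab("wrist");s=bot.state();print(s["tool_pos"],s["orientation"],s["opening"],s["wrist_force"])
h=cv2.cvtColor(f["img"],cv2.COLOR_BGR2HSV);m=cv2.inRange(h,(20,100,40),(38,255,255))
for r in(250,256,262,300,330,360,390):
    q=np.where(m[r,250:400])[0]+250;d=np.where(h[r,200:320,2]<50)[0]+200;e=np.where(h[r,320:450,2]<50)[0]+320
    print(r,q.min() if len(q) else None,q.max() if len(q) else None,d.max() if len(d) else None,e.min() if len(e) else None)
E
```

```text
[565.05139373 280.78343961  55.83643666] [-89.95885343  -0.13588848  11.30862061] 49.736888849901504 [ 0.47225348 -1.04646607 -0.29307539]
250 271 365 None None
256 271 365 None None
262 271 365 None None
300 273 362 259 380
330 275 361 261 378
360 287 348 256 383
390 290 345 248 391
```

Request:
jog_arm --motion '[[[0,0,0,-0.05,0.3,-0.05,5],[0,0,0,0,0,0,5],[0,0,0,0,0,0,5],[0,0,0,0,0,0,3.5],[0,0,0,0,0,0,2.8],[0,0,0,0,0,0,2.2],[0,0,0,0,0,0,1.8],[0,0,0,0,0,0,1.8],[0,0,0,0,0,0,1.8]]]' --squeeze 80

```text
clock: 23.27
tool_pos: [564.1, 279.2, 52.0]
orientation: [-90.0, -0.1, 11.3]
wrist_force: [-0.7, -0.6, 4.9]
opening: 23.0
```

```bash
python3 - <<'E'
from h import *
s=bot.state();print(s["tool_pos"],s["orientation"],s["opening"],s["wrist_force"])
E
```

```text
[564.09792577 279.20664992  52.01860095] [-8.99940381e+01 -5.50593622e-02  1.12606102e+01] 23.045383951547986 [-0.67126807 -0.63485843  4.87717613]
```

Request:
jog_arm --motion '[[[0,0,0,0,-1.5,0,1.8],[0,0,0,0,-2.5,0,1.8],[0,0,0,0,-2.5,0,1.8],[0,1.85,0,0,-1.5,0,1.8],[0,0,0,-2.1,0,1.8,1.8],[0,0,0,-2.1,0,1.8,1.8],[0,0,0,-2.1,0,1.8,1.8],[0,0,0,-2.1,0,1.8,1.8],[0,0,0,-2.1,0,1.6,1.8],[0,0,0,0,1.5,0,1.8],[0,0,0,0,0,0,1.8],[0,0,0,0,0,0,1.8],[0,0,0,0,0,0,1.8],[0,0,0,0,0,0,1.8],[0,0,0,0,0,0,1.8]]]'

```text
clock: 24.52
tool_pos: [446.7, 348.6, 116.9]
orientation: [-90.0, -0.0, 9.3]
wrist_force: [-0.6, 1.5, -1.5]
opening: 23.1
```

```bash
cat >chk.py <<'E'
from h import *
f=grab("wrist");s=bot.state();T=s["tool_pos"];print(T,s["orientation"],s["opening"],s["wrist_force"])
y=np.radians(s["orientation"][2]);ex=np.array([np.cos(y),np.sin(y)]);ez=np.array([-np.sin(y),np.cos(y)])
d=np.array([446.3,349.1])-T[:2];print("to go x,z cm",d@ex/10,d@ez/10)
for c in blobs(f,(50,80,40),(80,255,255),(220,150,420,260),20)+blobs(f,(0,0,170),(180,60,255),(365,150,425,240),20):
    w=cast(f,c.reshape(-1,2).mean(0),46)[0];print("lamp/bolt",cv2.boundingRect(c),w)
h=cv2.cvtColor(f["img"],cv2.COLOR_BGR2HSV);m=cv2.inRange(h,(20,100,40),(38,255,255))
b=T[2]-52.0
print("flange top rows",[ (c,int(np.where(m[200:300,c])[0].min()+200),int(np.argmax(np.diff(f["img"][236:270,c].astype(int).sum(1)))+236)) for c in(280,345,355,360)])
q=np.where(m[258,250:400])[0]+250;W=cast(f,[[q.min()-.5,258],[q.max()+.5,258]],b+37)-T[:2];print("flange sides x",W@ex)
E
python3 chk.py
```

```text
[446.58413692 348.60790993 116.84123648] [-8.99788640e+01 -4.17046868e-02  9.35425929e+00] 23.20632748249067 [-0.47373569  0.09151607 -1.29767491]
to go x,z cm -0.020037504331121066 0.053172950608264005
lamp/bolt (250, 194, 18, 19) [407.12718434 377.42756618]
lamp/bolt (365, 184, 33, 42) [476.44921255 388.82937935]
flange top rows [(280, 233, 237), (345, 233, 238), (355, 233, 238), (360, 233, 238)]
flange sides x [-20.1932039   21.66199338]
```

Comparing with the earlier frames (flange edge at rows 247 and 254, now 238) confirms the plug had been off by about 3 and then 6 mm. Now it's within 1 mm. Fine-correct and descend.

Request:
jog_arm --motion '[[[0,0,0,-0.05,1,0.05,1.8],[0,0,0,0,0.6,0,1.8],[0,0,0,0,0,0,1.8],[0,0,0,0,0,0,1.8],[0,0,0,0,0,0,1.8],[0,0,0,0,0,0,1.8]]]'

```text
clock: 25.07
tool_pos: [445.3, 349.3, 100.6]
orientation: [-90.0, -0.0, 9.4]
wrist_force: [0.1, -0.9, -1.1]
opening: 23.1
```

Request:
jog_arm --motion '[[[0,0,0,0,0.3,0,1.8],[0,0,0,0,0.2,0,1.8],[0,0,0,0,0,0,1.8],[0,0,0,0,0,0,1.8]]]'

```text
clock: 25.4
tool_pos: [445.0, 349.1, 95.3]
orientation: [-90.0, 0.0, 9.4]
wrist_force: [0.3, -0.2, -0.1]
opening: 23.0
```

Request:
jog_arm --motion '[[[0,0,0,0,0.2,0,1.8],[0,0,0,0,0.1,0,1.8],[0,0,0,0,0,0,1.8]]]'

```text
clock: 25.65
tool_pos: [445.0, 349.0, 92.2]
orientation: [-90.0, 0.0, 9.4]
wrist_force: [0.1, 0.1, -0.9]
opening: 23.1
```

Request:
jog_arm --motion '[[[0,0,0,0,0.2,0,1.8],[0,0,0,0,0.1,0,1.8],[0,0,0,0,0,0,1.8]]]'

```text
clock: 25.9
tool_pos: [445.0, 349.0, 89.2]
orientation: [-90.0, 0.0, 9.4]
wrist_force: [-0.3, 0.3, -1.1]
opening: 22.8
```

In the hole with no force. Continue to seating.

Request:
jog_arm --motion '[[[0,0,0,0,0.4,0,1.8],[0,0,0,0,0.4,0,1.8],[0,0,0,0,0.4,0,1.8],[0,0,0,0,0.2,0,1.8],[0,0,0,0,0,0,1.8]]]'

```text
clock: 26.32
tool_pos: [444.6, 348.8, 74.6]
orientation: [-90.0, 0.1, 9.4]
wrist_force: [0.2, 0.3, -1.2]
opening: 22.5
```

Request:
jog_arm --motion '[[[0,0,0,0,0.2,0,1.8],[0,0,0,0,0,0,1.8]]]'

```text
clock: 26.48
tool_pos: [445.0, 349.1, 73.2]
orientation: [-90.0, 0.0, 9.4]
wrist_force: [-0.2, 0.2, -0.8]
opening: 23.1
```

Request:
jog_arm --motion '[[[0,0,0,0,0.15,0,1.8],[0,0,0,0,0,0,1.8]]]'

```text
clock: 26.65
tool_pos: [445.3, 349.3, 72.1]
orientation: [-90.0, -0.0, 9.4]
wrist_force: [0.2, 0.5, -1.2]
opening: 23.0
```

Request:
jog_arm --motion '[[[0,0,0,0,0.15,0,1.8],[0,0,0,0,0,0,1.8]]]'

```text
clock: 26.82
tool_pos: [445.4, 349.3, 72.0]
orientation: [-90.0, -0.1, 9.4]
wrist_force: [-0.9, -1.2, 8.7]
opening: 22.7
```

Seated exactly at TCP 72.0 (prong underside at 20). One more press, then unload, release and rise.

Request:
jog_arm --motion '[[[0,0,0,0,0.1,0,1.8],[0,0,0,0,0,0,1.8],[0,0,0,0,-0.2,0,1.8],[0,0,0,0,0,0,4],[0,0,0,0,0,0,5],[0,0,0,0,0,0,5],[0,0,0,0,0,0,5],[0,0,0,0,-2,0,5],[0,0,0,0,-3,0,5],[0,0,0,0,-3,-2,5],[0,0,0,0,-3,-4,5],[0,0,0,0,0,-4,5],[0,0,0,0,0,0,5],[0,0,0,0,0,0,5]]]'

```text
clock: 27.98
tool_pos: [460.6, 255.5, 176.7]
orientation: [-90.0, -0.0, 9.2]
wrist_force: [-0.3, 0.4, -0.6]
opening: 49.8
```

```bash
python3 - <<'E'
from h import *
f=grab("wrist");s=bot.state();print(s["tool_pos"],s["orientation"],s["opening"],s["wrist_force"])
for c in blobs(f,(20,100,40),(38,255,255),(240,20,420,300),500):print("plug",cv2.boundingRect(c),"flange@57",rect(f,c,57),"@95",rect(f,c,95))
for c in blobs(f,(50,80,40),(80,255,255),(200,20,420,300),20):print("lamp",cast(f,c.reshape(-1,2).mean(0),46))
t=grab("top")
for c in blobs(t,(0,0,130),(180,70,255),(300,190,420,260)):print("bar rear part",rect(t,c,15))
for n,lo,hi,roi in(("tape",(8,150,80),(18,255,255),(275,280,310,320)),("bin",(0,150,60),(6,255,255),(180,300,250,375)),("magnet",(0,150,60),(6,255,255),(300,140,350,190))):
    a=cv2.imread("pics/top0.png")
    for im in(a,t["img"]):
        b=[c for c in blobs(dict(t,img=im),lo,hi,roi) if 1]
        if b:print(n,rect(t,b[0],0))
E
```

```text
[460.42318882 256.59555583 176.28863708] [-8.99714323e+01  1.97077070e-02  9.31730534e+00] 49.97358925217057 [-0.85887221  0.74160066 -0.43716888]
plug (289, 54, 62, 89) flange@57 [445.4 352.3  61.2  41.4 -80.8] @95 [445.9 348.9  52.1  35.2 -80.8]
lamp [[418.22275719 310.4650596 ]]
lamp [[406.99216368 377.91667607]]
bar rear part [538.2   9.4  80.   78.    4.5]
tape [3.748e+02 7.880e+01 1.012e+02 8.860e+01 3.000e-01]
tape [3.748e+02 7.880e+01 1.012e+02 8.860e+01 3.000e-01]
bin [278.3 273.5 146.3 106.9 -23.4]
magnet [739.8  -6.5 108.1 100.7 -83. ]
magnet [739.8  -6.7 107.3 101.5 -83.7]
```

Plug is home: flange matches 41.4 mm wide at z=57. One last numeric check of the bar-to-stop gap from the saved w6 frame, where the dot should be 30 mm from the stop face.

```bash
python3 - <<'E'
from h import *
f=grab("wrist");f=dict(f,img=cv2.imread("pics/w6.png"),eye=np.array([598.38818516,242.41496967,366.30341275]),R=R.from_euler("xyz",[162.63922097,.26554485,.25419773],degrees=True).as_matrix())
u=np.array([-.078,.997])
for c in blobs(f,(0,0,0),(180,255,70),(235,240,275,272),40):
    d=cast(f,c.reshape(-1,2).mean(0),15)[0];print("dot",cv2.boundingRect(c),d,d@u)
m=cv2.inRange(cv2.cvtColor(f["img"],cv2.COLOR_BGR2HSV),(0,120,40),(8,255,255))
p=np.array([[c,np.where(m[195:245,c])[0].max()+195.5] for c in range(220,300)]);w=cast(f,p,30)@u;print("stop face edge",np.median(w),w.min(),w.max())
E
```

```text
dot (245, 248, 18, 18) [530.44095204 117.54896602] 75.82192486794159
dot (235, 267, 40, 5) [531.02428664 103.48742659] 61.757069947511766
stop face edge 107.0876408614738 106.09145607236545 108.67567066729805
```

```bash
python3 -c "
from workcell import bot
print(bot.job_done())"
```

```text
the job is handed in; nothing more can be done
None
```

The bar is in the lane against the red back stop and the plug is home in the interlock socket. Both are released, and I handed the job in at about 28 s of the 72 s allowed.

- **Bar:** I gripped it, slid it along the bench into the lane, and pushed the last 39 mm from behind with closed fingers. The push force climbed to about 15 N with almost no further motion, at the position predicted for home. One image check put the bar's front dot 31.3 mm from the stop face, where 30 mm means contact. The camera is only good to about 2 mm, so I relied on the force. The top view gave the same bar position right after the push and at the end.
- **Plug:** The first attempt jammed on the socket's lead-in at about 32 N vertical. I had read the wrong flange edge, so the plug was a few mm off centre in the hand. I stood it back on the bench, regripped it centred, and it then went in without side force. It seated with the prong underside 20 mm above the bench, which is exactly home. The flange width in the image after release agrees.
- **Other things on the bench:** The tape measure and magnet checked as unmoved. The arm hid the bin from the last picture. I did not re-measure the can, hammer or blade, but I did not touch or come near any of them.

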